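# Add a slotted mass to the force gauge's carrier and turn it to lock

### The job

Add the loose large slotted mass to the two already on the force gauge's weight carrier: slide it sideways onto the flat stem, lower it until it is nested fully home on the mass beneath, and turn it a quarter turn so that its slot faces the side away from the slot of the mass beneath. Work gently and by feel: the gauge and what it carries must never be pushed with more than its full scale of 15 N. Leave the small mass, the bottle and the flask where they stand.

Things in the scene. Friction and masses are not known exactly. Their poses are not given: they have to be found in the camera images.
- gauge: Dial force gauge on a stand, fixed to the bench: base 120 x 110 x 14 mm, grey body 44 x 66 mm up to 116 mm high, round dial on its +x face. Origin: centre of the base's underside; x out of the dial, z up. A steel carrier (plate, stem, knob) stands on its plunger with two masses like the loose one: the lower one's slot faces -y, the upper one's +y. So the loose one's slot must end facing -y.
- plate (a point): Point on the gauge's own axis at the underside of the carrier's plate (58 mm across, 5 mm thick), 132 mm above the bench. The plunger yields downward 1 mm per 1.5 N, about 8 mm to its stop. The carrier with stem and masses is clamped to the plunger by eye through an oversize hole: it stands up to 5 mm off this axis along each of the gauge's x and y, square to them, and does not yield sideways.
- seat (a point): Point on the gauge's own axis, level with the flat top of the upper mass on the carrier, 163 mm above the bench before the new mass is added (that mass's boss stands 2.5 mm higher). Axes as the gauge's. It is fixed to the gauge and does not show how far off centre the carrier is clamped: the true stem stands within 5 mm of it along each of x and y.
- knob (a point): Point on the gauge's own axis, level with the underside of the stem's round knob (24 mm across, 8 mm high), 193 mm above the bench. Fixed to the gauge, like seat. The upright stem below is a square-edged flat bar: 12 mm wide along the gauge's x, 6 mm thick along its y. A mass slides on below the knob and above the boss: 27.5 mm clear, of which the mass with its boss takes 15.5 mm.
- top_disc (a joint): How far the upper mass already on the carrier is turned: 0 when its slot faces the gauge's +y, positive anticlockwise seen from above, in rad, within 0.5 either way.
- disc_center (a point): Centre, half-way up its body, of the loose large steel mass to add: disc 52 mm in diameter, 13 mm thick, 0.2 kg, flat on the bench. On top a boss 24 mm across, 2.5 mm high; below a recess 27 mm across, 3 mm deep, that nests over the boss beneath. Bore 16.4 mm, open to the rim by a slot 9 mm wide, square-cornered: it passes the stem only edge-on (slot along the gauge's x); on the stem it can turn.
- disc_mouth (a point): Open end of the loose large mass's slot, at its rim: 26 mm from disc_center, half-way up. Both points have the mass's axes: x from the centre along the slot to its mouth, z up.
- small_center (a point): Centre of a small loose slotted mass, 38 mm in diameter and 11 mm thick, lying flat on the bench. Not to be used.
- bottle: Capped glass sample bottle, 48 mm in diameter, 113 mm tall; origin at the centre of its underside. To be left alone.
- flask: Stoppered glass volumetric flask, 62 mm across at the bulb, 175 mm tall; origin at the centre of its underside. To be left alone.
There are look-alikes about, which are no part of the job. What is shaped like the part that bears disc_center but pink is not meant.

How it is judged:
By the outcome, as a careful person would: the job done as asked, in the order asked, and still so for the second after the job is handed in, with the robot touching nothing.
It also fails if it takes over 64 s, if anything falls off the work surface, if the arm or the gripper's body presses on something with over 40 N, if the wrist force passes 120 N, or if a joint passes its speed limit or range.

### The arm

A 6-joint arm with a two-finger parallel gripper is mounted at the origin on the work surface. World frame = base frame: x ahead of the robot, y to its left, z up, the work surface at z = 0. Lengths are in m, angles in rad, forces in N, time in s.
With the tool pointing down it reaches from about 0.375 to 0.925 m from the base axis. Payload 5.7 kg.
Tool frame: the origin (TCP) lies midway between the tips of the shut fingers; the grasp point (between the pads) lies 19 mm behind it; z points along the fingers, x is the direction in which the jaws open and shut, and the axes are right-handed (so a half turn about z gives the same grasp; the last joint's range is limited). The gripper opens to 88 mm and grips with 3 to 60 N. Pads are 20 mm wide; open, the fingers measure 115 mm over their backs; the gripper's body (75 mm by 178 mm) begins 61 mm behind the grasp point.
Start: joints at [1.211, 0.359, 1.51, -0, 1.272, -0.115], TCP at [0.145, 0.582, 0.223] pointing down, gripper open.
Joint ranges: [-2.97, 2.97], [-1.01, 2.36], [0.21, 2.38], [-0.96, 4.11], [0.2, 2.71], [-2.98, 2.98]. Speed limits (rad/s): [2.39, 2.39, 3.14, 3.14, 3.14, 3.14].

### API

Orientations are given as a unit quaternion [x, y, z, w].
In Python, from bench import move_ptp, servo_line, goto_joints, move_gripper, sleep, inverse_kinematics, capture, PlanningError, close_job, spot_in, silhouettes, current_clock, current_joint_pos, current_qvel, current_joint_torque, current_position, current_orientation, current_force, current_torque, current_finger_gap gives the robot as it stands. Calls block until the motion is done:
- move_ptp(position, orientation): joint-space move of the TCP to a pose.
- servo_line(position, orientation=None, rate=0.15, contact_N=None): straight line of the TCP; orientation=None keeps the orientation; rate is the mean speed in m/s. With contact_N (N) it stops when the force on the tool has changed by that much, and returns True; else False.
- goto_joints(angles): joint-space move.
- move_gripper(opening): finger opening in m; the grip force is fixed at half the most; returns when the fingers have stopped.
- sleep(seconds).
- inverse_kinematics(position, orientation): joint angles nearest the present ones, or None.
- capture(name): name is "scene" or "top" or "wrist"; returns a dict with "image" (384x512x3 uint8, blue, green, red), "range_z" (384x512 float32, m along the optical axis (not along the pixel's ray), 0 where there is no reading), "intrinsics" (3x3 intrinsics, pixels), "k1" (the pictures are not rectified: a ray, as slopes to the right and down, at radius r is drawn at 1 + k1 r^2 times it, then the intrinsics apply), "R" (3x3) and "t" (3): a world point X has camera coordinates R X + t. Camera axes: x right, y down, z forward; pixel columns grow to the right and rows downward; lengths in m; the calibration is good to about 2 mm. A picture is of the moment at which its call begins.
A pose or a line that the arm cannot do raises PlanningError and nothing moves.
- close_job(): hands the job in, once; it reports no verdict.
Trained networks look in the newest picture that a camera, given by its name, has taken for a name from the list of things; names that differ only in an ending like _2 or _b are one class to them, and where a whole thing is asked for, a point or a joint stands for the part that bears it (a point fixed in the world has none). Each returns a list of dicts, best first, with "conf" (0 to 1); they miss things now and then, are a little off and sometimes report something else, mostly with a low value. They report only what shows in the picture. A call takes as long as a camera call. They do not tell look-alikes from the thing itself.
- spot_in(camera, query): "xy" ([column, row] in pixels, amid what is visible of it).
- silhouettes(camera, query): "region" (384x512 bool, what is visible of it) and "xy" ([column, row] in pixels, amid what is visible of it).
Readings, each from a call of its own:
- current_clock(): time.
- current_joint_pos(): joint angles.
- current_qvel(): joint speeds.
- current_joint_torque(): joint torques, N m.
- current_position(): TCP position.
- current_orientation(): TCP orientation.
- current_force(): force on the tool from outside, world axes, zero at the start.
- current_torque(): the same for the moment, N m.
- current_finger_gap(): finger opening in m.
Only numpy, scipy, OpenCV 4.12 (cv2) and the standard library are available. Lean on these libraries where they do the work, as an engineer would, in place of code of your own. Each camera call takes 0.05 s, during which the arm holds its last target. There are 200 camera calls.

## Working session

There is one attempt and no reset: what is moved stays moved. The work goes in short steps, each a Python script; the robot and the scene stay as the last script left them, time stands still between calls to the robot, and variables do not carry over. Pictures are saved under pics/ and viewed, about 8 in all and at most 12, crops included, and the job is handed in when it is done.

```bash
mkdir -p pics; ls; python3 - <<'E'
from bench import *
import cv2,numpy as np
a=capture("scene");b=capture("top")
cv2.imwrite("pics/a.png",np.hstack([a["image"],b["image"]])[:, :])
im=np.hstack([a["image"],b["image"]]);cv2.imwrite("pics/a.png",cv2.resize(im,(800,300)))
cv2.imwrite("pics/top.png",b["image"]);cv2.imwrite("pics/scene.png",a["image"])
for n,c in(("scene",a),("top",b)):
    print(n,c["intrinsics"].tolist(),c["k1"],(-c["R"].T@c["t"]).round(3),c["R"].round(3).tolist())
    for q in["gauge","disc_center","disc_mouth","small_center","bottle","flask","top_disc"]:
        print(q,[(np.round(d["xy"],1).tolist(),round(d["conf"],2)) for d in spot_in(n,q)])
print(current_clock(),current_orientation(),current_force())
E
```

```text
pics
scene [[393.8290932488638, 0.0, 254.15685534073347], [0.0, 393.8290932488638, 190.13611697095476], [0.0, 0.0, 1.0]] -0.12739834816650936 [ 1.217 -0.301  0.58 ] [[0.431, 0.902, 0.018], [0.466, -0.205, -0.86], [-0.773, 0.379, -0.509]]
gauge [([240.6, 217.2], 0.96)]
disc_center [([136.0, 285.4], 0.71), ([167.0, 315.8], 0.63), ([240.5, 214.8], 0.15)]
disc_mouth [([164.6, 315.8], 0.87), ([138.9, 287.5], 0.6), ([241.9, 212.9], 0.45)]
small_center [([124.3, 245.9], 0.49), ([137.5, 283.3], 0.38)]
bottle [([325.4, 196.6], 0.95), ([138.2, 285.6], 0.69)]
flask [([353.3, 217.2], 0.59)]
top_disc [([242.3, 178.9], 0.83)]
top [[497.8704671130096, 0.0, 249.39306772032958], [0.0, 497.8704671130096, 184.87024352268716], [0.0, 0.0, 1.0]] -0.08396931229183871 [0.499 0.023 1.18 ] [[0.018, -1.0, -0.0], [-0.998, -0.018, -0.066], [0.066, 0.001, -0.998]]
gauge [([255.9, 213.9], 0.63)]
disc_center [([365.0, 174.1], 0.72), ([353.1, 134.9], 0.65)]
disc_mouth [([356.2, 132.9], 0.74), ([371.7, 175.2], 0.53)]
small_center [([373.7, 234.2], 0.59)]
bottle [([145.1, 214.9], 0.75)]
flask [([145.9, 164.3], 0.69)]
top_disc [([257.8, 211.8], 0.94)]
0.8 [ 7.88143424e-01  6.15491627e-01 -2.77021196e-05  1.73889094e-05] [-0.91890471  0.25127502  0.01060401]
```

View pics/top.png

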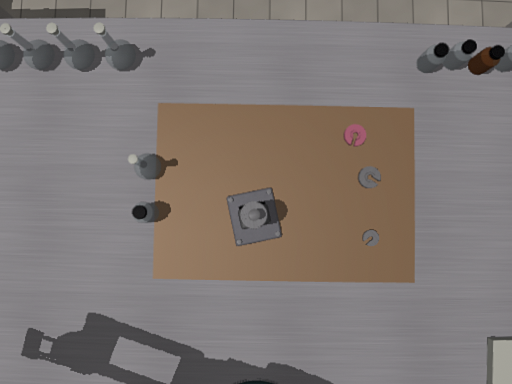

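View pics/scene.png

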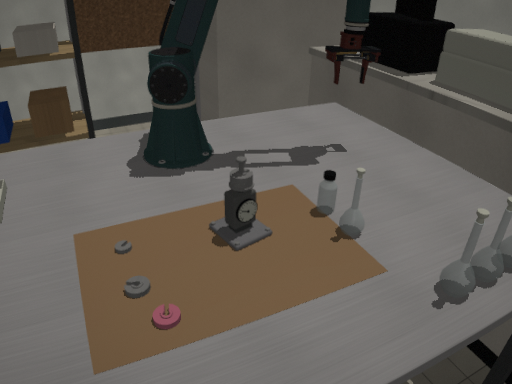

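Top view: gauge at (255,216), loose grey disc at (369,177) with its slot towards the right, pink decoy at (355,135), small mass at (371,238). The scene view shows the dial facing the camera, roughly world +x.

```bash
cat > h.py <<'E'
from bench import *
import cv2,numpy as np
from scipy.spatial.transform import Rotation as Ro
def rays(c,px):
    K=c["intrinsics"];p=(np.atleast_2d(px).astype(float)-K[:2,2])/K[0,0]
    s=p.copy()
    for _ in range(20): s=p/(1+c["k1"]*(s**2).sum(1,keepdims=True))
    return s
def at_z(c,px,z):
    s=rays(c,px);d=np.c_[s,np.ones(len(s))]@c["R"];o=-c["R"].T@c["t"]
    return o+d*((z-o[2])/d[:,2])[:,None]
def proj(c,X):
    q=np.atleast_2d(X)@c["R"].T+c["t"];s=q[:,:2]/q[:,2:]
    s=s*(1+c["k1"]*(s**2).sum(1,keepdims=True));return s*c["intrinsics"][0,0]+c["intrinsics"][:2,2]
def down(a): # tool x (jaw) along world yaw a, z down
    return (Ro.from_euler('z',a)*Ro.from_euler('x',np.pi)).as_quat()
def cloud(c):
    v,u=np.mgrid[:384,:512];s=rays(c,np.c_[u.ravel(),v.ravel()]);z=c["range_z"].ravel()
    return ((np.c_[s*z[:,None],z]-c["t"])@c["R"]).reshape(384,512,3)
E
python3 - <<'E'
from h import *
c=capture("top")
for n,p,z in[("disc",(369,177),.013),("gauge",(255.5,214),.17),("pink",(355,135),.013),("small",(371.5,238),.011),("bottle",(145,213),.1),("flask",(145,164),.1)]: print(n,at_z(c,p,z).round(3))
w=capture("wrist");print("wristcam",(-w["R"].T@w["t"]).round(3),w["R"].round(2).tolist(),w["intrinsics"][0,0],current_position())
P=cloud(c);
m=(P[...,2]>.185)&(P[...,2]<.22)&(abs(P[...,1])<.1)&(abs(P[...,0]-.45)<.1);print("knob",m.sum(),P[m].mean(0))
d=at_z(c,(369,177),.013)[0]
a=Ro.from_quat(current_orientation()).apply([1,0,0]);print(np.degrees(np.arctan2(a[1],a[0])))
# keep camera view: place over disc
for k in(0,np.pi/2,-np.pi/2,np.pi): print(k,inverse_kinematics([d[0]-.0,d[1],.2],down(k)),inverse_kinematics([.45,0,.3],down(k)))
E
```

```text
disc [[ 0.6   -0.258  0.013]]
gauge [[0.507 0.011 0.17 ]]
pink [[ 0.7   -0.224  0.013]]
small [[ 0.457 -0.265  0.011]]
bottle [[0.505 0.25  0.1  ]]
flask [[0.612 0.254 0.1  ]]
wristcam [0.078 0.6   0.385] [[0.24, 0.97, 0.0], [0.94, -0.23, 0.25], [0.25, -0.06, -0.97]] 309.51748468069445 [0.1453967  0.58208379 0.22266687]
knob 107 [0.50675553 0.01476771 0.20119127]
75.97438070175131
0 [-5.11144780e-01  4.53770259e-01  1.41463156e+00 -4.44089210e-16
  1.27319083e+00 -5.11144780e-01] [-1.53715743e-01  6.78293250e-02  1.69985082e+00 -4.44089210e-16
  1.37391251e+00 -1.53715743e-01]
1.5707963267948966 [-0.51114478  0.45377026  1.41463156  0.          1.27319083 -2.08194111] [-0.15371574  0.06782932  1.69985082  0.          1.37391251 -1.72451207]
-1.5707963267948966 [-5.11144780e-01  4.53770259e-01  1.41463156e+00 -4.44089210e-16
  1.27319083e+00  1.05965155e+00] [-1.53715743e-01  6.78293250e-02  1.69985082e+00 -4.44089210e-16
  1.37391251e+00  1.41708058e+00]
3.141592653589793 [-0.51114478  0.45377026  1.41463156  0.          1.27319083  2.63044787] None
```

```bash
python3 - <<'E'
from h import *
move_ptp([.507,.01,.32],down(-np.pi/2)); sleep(.3)
c=capture("wrist");np.save("g.npy",c,allow_pickle=True);print(proj(c,[[.507,.012,.201]]),current_position(),current_force())
s=silhouettes("wrist","top_disc");print([(x["xy"],x["conf"],x["region"].sum()) for x in s])
move_ptp([.6,-.258,.16],down(0)); sleep(.3)
d=capture("wrist");np.save("d.npy",d,allow_pickle=True)
for q in("disc_center","disc_mouth"):
  for x in spot_in("wrist",q): print(q,x["conf"],x["xy"],at_z(d,x["xy"],.013).round(4))
for x in silhouettes("wrist","disc_center"): print(x["conf"],x["xy"],x["region"].sum())
cv2.imwrite("pics/gw.png",c["image"]);cv2.imwrite("pics/dw.png",d["image"]);print(current_clock())
E
```

```text
[[255.33830673 191.48508814]] [0.5069749  0.01028912 0.31993293] [-0.78217526  0.5596997  -0.45062498]
[([253.1, 180.9], 0.86, np.int64(1408)), ([441.6, 98.4], 0.64, np.int64(1075))]
disc_center 0.64 [356.7, 155.0] [[ 0.7009 -0.225   0.013 ]]
disc_mouth 0.69 [356.6, 150.9] [[ 0.7004 -0.2209  0.013 ]]
disc_mouth 0.66 [256.8, 181.4] [[ 0.6011 -0.2521  0.013 ]]
0.97 [254.4, 183.6] 1814
0.58 [357.4, 156.1] 1995
5.9417
```

View pics/gw.png

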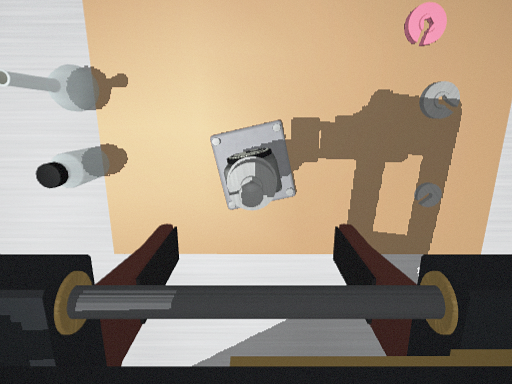

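View pics/dw.png

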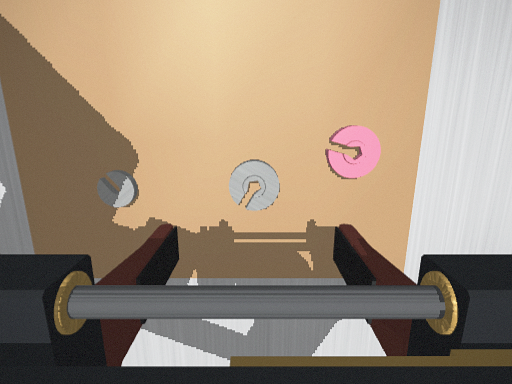

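```bash
cat >> h.py <<'E'
def ortho(c,cx,cy,z,half,n=400): # up=+x, left=+y
    i=(np.arange(n)+.5)/n*2*half-half
    X,Y=np.meshgrid(cx-i,cy-i,indexing='ij')
    p=proj(c,np.c_[X.ravel(),Y.ravel(),np.full(n*n,z)]).reshape(n,n,2).astype(np.float32)
    return cv2.remap(c["image"],p,None,cv2.INTER_CUBIC)
E
python3 - <<'E'
from h import *
g=np.load("g.npy",allow_pickle=True).item();d=np.load("d.npy",allow_pickle=True).item()
A=ortho(d,.6,-.256,.013,.035);B=ortho(g,.507,.012,.014,.09);C=ortho(g,.507,.012,.201,.03)
P=cloud(g)
k=(abs(P[...,0]-.507)<.04)&(abs(P[...,1]-.012)<.04)&(P[...,2]>.19);print("knob",k.sum(),P[k].mean(0).round(4),P[k].min(0).round(4),P[k].max(0).round(4))
b=(abs(P[...,2]-.014)<.006)&(abs(P[...,0]-.507)<.12)&(abs(P[...,1]-.012)<.1)
print("base",b.sum(),cv2.minAreaRect(P[b][:,:2].astype(np.float32)))
P=cloud(d);m=(P[...,2]>.008)&(P[...,2]<.02)&(np.hypot(P[...,0]-.6,P[...,1]+.257)<.04)
q=P[m];print("disc",m.sum(),cv2.minEnclosingCircle(q[:,:2].astype(np.float32)),q.mean(0))
# table plane check
print(np.median(P[300:,:][P[300:,:,2]<.05][:,2]) if 0 else np.median(P[60:140,150:250,2]))
g=np.hstack([cv2.resize(x,(266,266)) for x in(A,B,C)])
cv2.imwrite("pics/o.png",np.hstack([A,C]));cv2.imwrite("pics/o2.png",B)
E
```

```text
knob 21651 [0.5306 0.0104 0.4198] [ 0.4924 -0.028   0.195 ] [0.5364 0.052  0.439 ]
base 2846 ((0.5004311203956604, 0.01576380431652069), (0.11982078850269318, 0.10985571891069412), 12.903143882751465)
disc 1726 ((0.5979355573654175, -0.25661349296569824), 0.026223527267575264) [ 0.5985612  -0.25450633  0.01342538]
0.0009311820577598896
```

View pics/o.png

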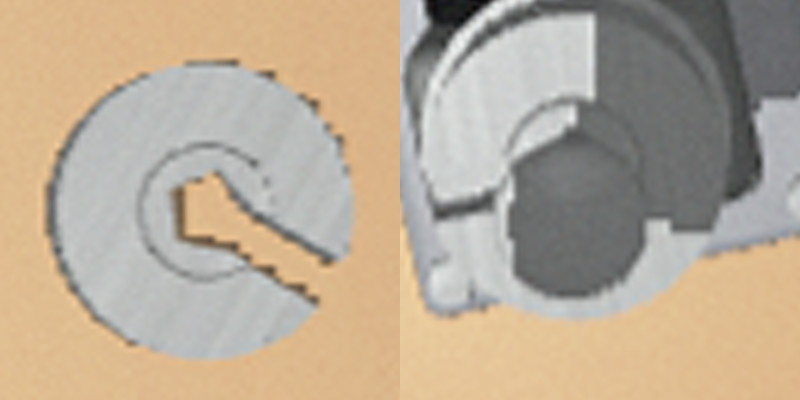

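View pics/o2.png

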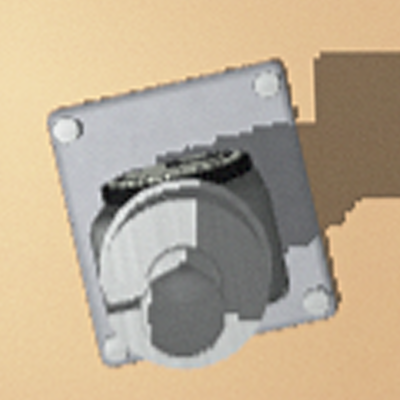

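```bash
python3 - <<'E'
from h import *
from scipy.optimize import least_squares
g=np.load("g.npy",allow_pickle=True).item()
P=cloud(g);G=np.array([.5004,.0158]);a=np.radians(12.9);R=np.array([[np.cos(a),np.sin(a)],[-np.sin(a),np.cos(a)]])
Q=P.copy();Q[...,:2]=(P[...,:2]-G)@R.T
near=(abs(Q[...,0])<.06)&(abs(Q[...,1])<.05)
for lo,hi in((.198,.206),(.19,.198),(.160,.1645),(.1645,.168),(.145,.16)):
    q=Q[near&(Q[...,2]>lo)&(Q[...,2]<hi)];print(lo,len(q),q[:,:2].min(0).round(4) if len(q) else 0,q[:,:2].max(0).round(4),"z",np.median(q[:,2]).round(4),[np.round(v,4) for v in cv2.minEnclosingCircle(q[:,:2].astype(np.float32))])
k=near&(Q[...,2]>.185)&(Q[...,2]<.21)
v,u=np.nonzero(k);print(u.min(),u.max(),v.min(),v.max(),np.percentile(Q[k][:,2],[1,25,50,75,99]).round(4))
# bench height & base in gauge frame
q=Q[near&(abs(Q[...,2]-.014)<.005)];print(np.median(q[:,2]),q.min(0),q.max(0))
E
```

```text
0.198 473 [-0.008 -0.012] [0.0151 0.0112] z 0.2012 [array([ 0.0035, -0.0001]), np.float64(0.0121)]
0.19 14 [ 0.0101 -0.0097] [0.0152 0.0086] z 0.1967 [array([ 0.0105, -0.0006]), np.float64(0.0093)]
0.16 1064 [-0.0228 -0.0257] [0.0294 0.0254] z 0.1634 [array([ 0.0032, -0.0002]), np.float64(0.0263)]
0.1645 212 [-0.0213 -0.0253] [0.0284 0.0239] z 0.1653 [array([0.0034, 0.    ]), np.float64(0.0257)]
0.145 164 [-0.001  -0.0254] [0.0294 0.0258] z 0.1511 [array([0.0039, 0.0002]), np.float64(0.0261)]
239 263 182 206 [0.1963 0.2004 0.2011 0.2017 0.2034]
0.01420154122310002 [-0.05988639 -0.04994901  0.00903843] [0.05993115 0.04999076 0.01899805]
```

```bash
cat >> h.py <<'E'
a=np.radians(12.9);G=np.array([.5004,.0158]);RG=np.array([[np.cos(a),-np.sin(a)],[np.sin(a),np.cos(a)]])
STEM=G+RG@[.0034,-.0001]
JI=np.radians(-77.1);JF=np.radians(12.9)
def gw(x,y,z): return [*(STEM+RG@[x,y]),z]   # stem-centred gauge axes -> world
E
python3 - <<'E'
from h import *
q=down(np.radians(-30.2))
move_ptp([.598,-.2566,.06],q)
print(servo_line([.598,-.2566,.0045],rate=.08,contact_N=6),current_position(),current_force())
move_gripper(.04);print("gap",current_finger_gap(),current_force())
servo_line([.598,-.2566,.10],rate=.12);sleep(.2);print("gap",current_finger_gap(),current_force(),current_torque())
move_ptp(gw(.10,0,.24),down(JI));sleep(.3);print(current_force(),current_torque(),current_position())
c=capture("wrist");np.save("i.npy",c,allow_pickle=True);cv2.imwrite("pics/i.png",c["image"])
print(proj(c,[gw(0,0,.201),gw(.1,0,.24)]),current_clock())
E
```

```text
False [ 0.59820967 -0.25672875  0.0045392 ] [-0.21933373 -0.63019958 -0.59431888]
gap 0.051430858847136336 [-0.06866605  0.05934166  1.58521319]
gap 0.05119944307130154 [ 0.08848332  0.53410867 -1.9286418 ] [-0.05789845  0.14315228  0.01662665]
[-0.37513808  0.0290794  -2.26701305] [-0.03333892  0.17910931  0.01401783] [0.60118426 0.03807779 0.23955004]
[[256.33339903 343.16790043]
 [256.5455277  242.45463118]] 10.7583
```

View pics/i.png

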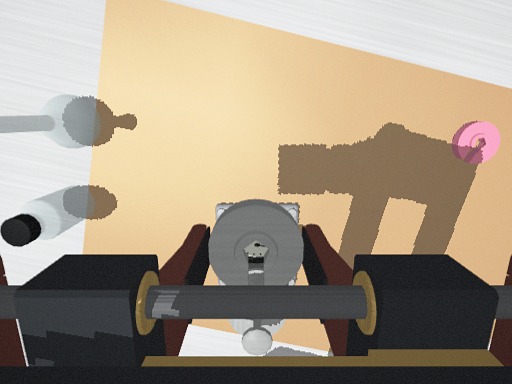

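```bash
cat >> h.py <<'E'
def disc_in_hand(c):
    P=cloud(c);p=current_position();Rt=Ro.from_quat(current_orientation())
    T=Rt.inv().apply((P-p).reshape(-1,3)).reshape(P.shape)
    m=(abs(T[...,0])<.0255)&(abs(T[...,1])<.035)&(abs(T[...,2]+.0085)<.0035)
    q=T[m];return T,m,q
E
python3 - <<'E'
from h import *
from scipy.optimize import least_squares
c=np.load("i.npy",allow_pickle=True).item()
T,m,q=disc_in_hand(c)
print(len(q),q.min(0).round(4),q.max(0).round(4),np.median(q[:,2]))
v,u=np.nonzero(m);print(u.min(),u.max(),v.min(),v.max())
# plane tilt
A=np.c_[q[:,:2],np.ones(len(q))];co=np.linalg.lstsq(A,q[:,2],rcond=None)[0];print("tilt",co.round(4))
# outline: outer radius near upper (−y tool) arc
pts=[]
for th in np.radians(np.arange(-160,-19,5)):   # tool frame angle, -y half
    d=q[:,:2]@[np.cos(th),np.sin(th)];w=abs(q[:,:2]@[-np.sin(th),np.cos(th)])<.002
    if w.any(): i=np.argmax(np.where(w,d,-1));pts.append(q[i,:2])
pts=np.array(pts)
r=least_squares(lambda s:np.hypot(*(pts-s).T)-.026,[0,0],loss='soft_l1',f_scale=.0005);print("disc ctr tool",r.x.round(4),np.abs(r.fun).mean())
P=cloud(c);k=(np.hypot(*(P[...,:2]-STEM).transpose(2,0,1))<.03)&(abs(P[...,2]-.201)<.004)
print("knob",k.sum(),[np.round(x,4) for x in cv2.minEnclosingCircle(((P[k][:,:2]-STEM)@RG).astype(np.float32))])
# slot edges: ortho in tool plane
Rt=Ro.from_quat(current_orientation());p=current_position()
n=400;i=(np.arange(n)+.5)/n*.07-.035;X,Y=np.meshgrid(i,i)
W=Rt.apply(np.c_[X.ravel(),Y.ravel(),np.full(n*n,-.0085)])+p
cv2.imwrite("pics/t.png",cv2.remap(c["image"],proj(c,W).reshape(n,n,2).astype(np.float32),None,cv2.INTER_CUBIC))
E
```

```text
5690 [-0.0255 -0.0249 -0.012 ] [ 0.0253  0.0219 -0.005 ] -0.008643851365256666
210 306 203 284
tilt [ 0.0008 -0.009  -0.0088]
disc ctr tool [-0.001   0.0011] 0.0002629373934872497
knob 675 [array([0.0003, 0.    ]), np.float64(0.0124)]
```

View pics/t.png

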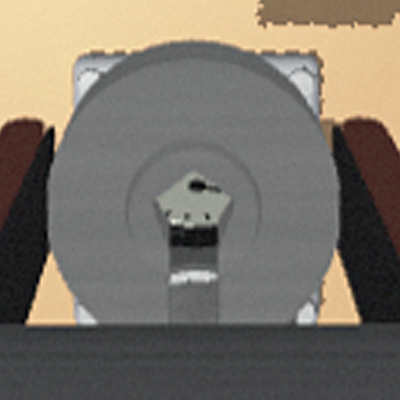

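```bash
cat >> h.py <<'E'
def tcp_g(): # TCP in stem-centred gauge axes, mm, + z
    p=np.array(current_position());return np.r_[(p[:2]-STEM)@RG,p[2]]*1e3
def fg(): f=np.array(current_force());return np.r_[f[:2]@RG,f[2]].round(2)
E
python3 - <<'E'
from h import *
servo_line(gw(.06,-.001,.24),rate=.15)
servo_line(gw(.06,-.001,.176),rate=.12);sleep(.2);f0=fg();print(f0,tcp_g())
r=servo_line(gw(.036,-.001,.176),rate=.06,contact_N=3);print(r,tcp_g(),fg()-f0)
if not r:
    r=servo_line(gw(.0014,-.001,.176),rate=.03,contact_N=2.5);print(r,tcp_g(),fg()-f0)
sleep(.2);print(tcp_g(),fg()-f0,current_finger_gap(),current_clock())
E
```

```text
[-0.9   0.31 -1.31] [ 60.77868813  -1.21266811 176.95900564]
False [ 35.84334655  -1.04794752 176.19046152] [ 1.45 -0.31 -0.16]
False [  1.60344477  -1.02227017 176.02716741] [ 1.04 -0.03 -0.51]
[  1.52098672  -1.03080517 175.98935716] [ 1.18 -0.56 -0.87] 0.051567885381051386 14.1083
```

```bash
python3 - <<'E'
from h import *
f=[]
for _ in range(15): f.append(fg());sleep(.02)
print("noise",np.std(f,0).round(2),np.mean(f,0).round(2))
C=np.array([.0015,-.001])
for d in([0,.003],[0,-.003],[-.004,0],[.004,0]):
    r=servo_line(gw(*(C+d),.176),rate=.01,contact_N=2.5);t=tcp_g();g=fg()
    print(d,r,t.round(2),g); 
    servo_line(gw(*C,.176),rate=.015)
sleep(.2);print(tcp_g(),fg(),current_clock())
E
```

```text
noise [0.52 0.61 0.41] [-0.02 -0.1  -2.29]
[0, 0.003] True [  1.62   0.67 175.77] [ 0.7  -2.78 -1.28]
[0, -0.003] True [  1.27  -3.12 175.41] [ 2.57  1.63 -0.56]
[-0.004, 0] True [  0.24  -1.18 175.86] [ 2.96 -1.42 -2.4 ]
[0.004, 0] False [  5.44  -0.98 175.93] [-0.66 -0.16 -2.18]
[  1.52683893  -1.0260848  176.02178512] [-0.31 -0.55 -2.95] 17.4167
```

```bash
python3 - <<'E'
from h import *
def m():
    f=[]
    for _ in range(12): f.append(fg());sleep(.015)
    return np.mean(f,0).round(2)
C=(.0019,-.0012)
servo_line(gw(*C,.176),rate=.02);print(m())
servo_line(gw(*C,.1705),rate=.015,contact_N=3);print(tcp_g().round(2),m())
for z in(.169,.168,.1675,.167,.1665,.166,.1655,.165):
    r=servo_line(gw(*C,z),rate=.01,contact_N=3);f=m();print(z,r,tcp_g().round(2),f)
    if f[2]>-.3: break
print(current_clock())
E
```

```text
[-0.31 -0.12 -2.05]
[  1.83  -1.18 170.37] [ 0.14 -0.1  -2.09]
0.169 False [  1.85  -1.18 168.99] [-0.14 -0.45 -2.19]
0.168 False [  1.83  -1.26 167.98] [-0.55 -0.92 -1.22]
0.1675 False [  1.88  -1.24 167.52] [-0.58 -0.94 -1.05]
0.167 False [  1.92  -1.23 167.01] [-0.74 -0.76 -0.77]
0.1665 False [  1.9   -1.22 166.51] [-0.85 -1.17 -0.03]
20.8833
```

```bash
cat >> h.py <<'E'
def mf(n=8):
    f=[]
    for _ in range(n): f.append(fg());sleep(.015)
    return np.mean(f,0).round(2)
def turn(deg,S,o,z,**k): # disc turned deg from insertion; S stem true (m), o tool-y offset
    t=JI+np.radians(deg);ty=RG.T@[np.sin(t),-np.cos(t)]
    return servo_line(gw(*(np.array(S)-o*ty),z),down(t),**k)
E
python3 - <<'E'
from h import *
o=.0006;S=(.0019-o,-.0012)
for d in(10,20,30,40,50):
    r=turn(d,S,o,.1672,rate=.01,contact_N=5);print(d,r,tcp_g().round(2),mf(),np.round(current_torque(),2),current_clock())
    if r: break
print(current_finger_gap())
E
```

```text
10 False [  1.79  -0.98 167.1 ] [-1.   -0.39 -1.13] [-0.16  0.31 -0.01] 21.3417
20 False [  1.71  -0.81 167.11] [-1.52  0.18 -1.17] [ 0.01  0.3  -0.04] 21.8
30 False [  1.55  -0.67 167.1 ] [-1.65  1.25 -0.97] [ 0.15  0.48 -0.02] 22.2583
40 False [  1.4   -0.57 167.08] [-2.08  2.42 -1.09] [ 0.27  0.63 -0.05] 22.7167
50 False [  1.27  -0.6  167.06] [-3.3   2.77 -0.81] [ 0.29  0.75 -0.03] 23.175
0.05097146671176497
```

```bash
cat >> h.py <<'E'
def comply(z,n=5,tol=1.0):
    q=np.array(current_orientation())
    for _ in range(n):
        f=mf();t=tcp_g()/1e3
        if np.hypot(*f[:2])<tol: break
        d=np.clip(f[:2]*.00018,-.0005,.0005);servo_line(gw(*(t[:2]+d),z),q,rate=.01,contact_N=5)
    f=mf();t=tcp_g();print("  comply",t.round(2),f);return f,t
E
python3 - <<'E'
from h import *
comply(.1672,6);print(current_clock())
E
```

```text
comply [ 7.3000e-01 -7.0000e-02  1.6722e+02] [-0.58  0.15 -1.14]
25.3667
```

```bash
python3 - <<'E'
from h import *
o=.0012
ty=lambda d: RG.T@[np.sin(JI+np.radians(d)),-np.cos(JI+np.radians(d))]
p=np.array([.00045,.00015])
for d in(50,60,70,80,90):
    S=p+o*ty(d-10 if d>50 else 50)
    r=turn(d,S,o,.1672,rate=.01,contact_N=6);f=mf();t=tcp_g();print(d,r,t.round(2),f)
    if r or np.hypot(*f[:2])>1.5: f,t=comply(.1672,4)
    if np.hypot(*f[:2])>5: break
    p=t[:2]/1e3
print(current_torque(),current_finger_gap(),current_clock())
E
```

```text
50 False [6.2000e-01 4.0000e-02 1.6727e+02] [-0.3  -0.03 -1.28]
60 False [  0.45   0.17 167.19] [-0.42 -0.4  -1.18]
70 False [  0.32   0.2  167.23] [ 0.49 -0.33 -1.27]
80 False [4.000e-02 2.300e-01 1.672e+02] [-0.26 -0.6  -1.29]
90 False [ -0.22   0.22 167.19] [-0.94 -0.76 -1.14]
[-0.18074559  0.15408856  0.00308617] 0.051088790244286156 27.5833
```

```bash
python3 - <<'E'
from h import *
move_gripper(.075);print(mf(),current_finger_gap())
t=tcp_g()/1e3
q=down(JF)
servo_line(gw(t[0],t[1],.26),q,rate=.1,contact_N=5);print(tcp_g().round(1))
move_ptp(gw(0,-.0,.30),q);sleep(.4)
c=capture("wrist");np.save("f.npy",c,allow_pickle=True)
P=cloud(c);Q=P.copy();Q[...,:2]=(P[...,:2]-STEM)@RG
r=np.hypot(Q[...,0],Q[...,1]);m=(r<.03)&(Q[...,2]<.2)
for lo,hi in((.17,.1765),(.1765,.182),(.196,.205),(.158,.170)):
    k=(r<.035)&(Q[...,2]>lo)&(Q[...,2]<hi);q=Q[k];print(lo,k.sum(),np.median(q[:,2]).round(4),[np.round(x,4) for x in cv2.minEnclosingCircle(q[:,:2].astype(np.float32))])
k=(r<.026)&(r>.014)&(abs(Q[...,2]-.175)<.004);q=Q[k];co=np.linalg.lstsq(np.c_[q[:,:2],np.ones(len(q))],q[:,2],rcond=None)[0];print("plane",co.round(4))
cv2.imwrite("pics/f.png",np.hstack([cv2.resize(c["image"][60:252,130:386],(400,300)),cv2.resize(ortho(c,*STEM,.175,.035),(300,300))]));print(current_clock())
E
```

```text
[ 0.18 -0.13  0.47] 0.07525117935391852
[ -0.7   0.4 259.4]
0.17 1584 0.1748 [array([-0.0004,  0.0005]), np.float64(0.0263)]
0.1765 88 0.1773 [array([-0.0019, -0.0046]), np.float64(0.0244)]
0.196 545 0.1995 [array([-0.0003,  0.0004]), np.float64(0.0119)]
0.158 92 0.1635 [array([-0.0002,  0.0007]), np.float64(0.0262)]
plane [0.0014 0.0016 0.1748]
30.1
```

View pics/f.png

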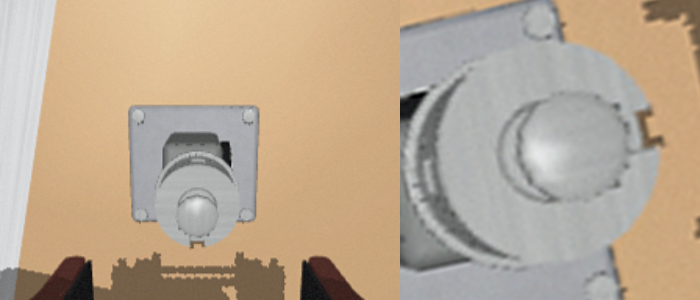

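```bash
python3 - <<'E'
from h import *
g=np.load("g.npy",allow_pickle=True).item();f=np.load("f.npy",allow_pickle=True).item()
A=ortho(g,*STEM,.163,.035);B=ortho(f,*STEM,.1615,.035)
c=capture("scene");p=proj(c,[[*STEM,.165]])[0];u,v=p.astype(int)
S=cv2.resize(c["image"][v-35:v+45,u-40:u+40],(400,400),interpolation=cv2.INTER_CUBIC)
cv2.imwrite("pics/cmp.png",np.hstack([cv2.resize(x,(266,266)) for x in(A,B,S)]))
print(silhouettes("scene","top_disc")[0]["conf"])
E
```

```text
Traceback (most recent call last):
IndexError: list index out of range
```

View pics/cmp.png

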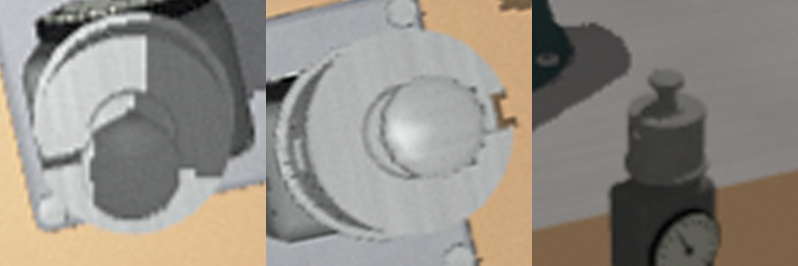

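```bash
python3 - <<'E'
from h import *
servo_line(gw(0,.05,.25),down(JF),rate=.1);sleep(.3)
c=capture("wrist");u,v=proj(c,[gw(0,.02,.165)])[0].astype(int);print(u,v,current_clock())
I=c["image"][v-50:v+50,u-60:u+60]
cv2.imwrite("pics/n.png",cv2.resize(I,(720,600),interpolation=cv2.INTER_CUBIC))
print(proj(c,[gw(0,.026,.157),gw(0,.026,.17)])-[u-60,v-50])
E
```

```text
255 236 31.4083
[[60.15629645 40.79919555]
 [60.1371835  46.19931225]]
```

View pics/n.png

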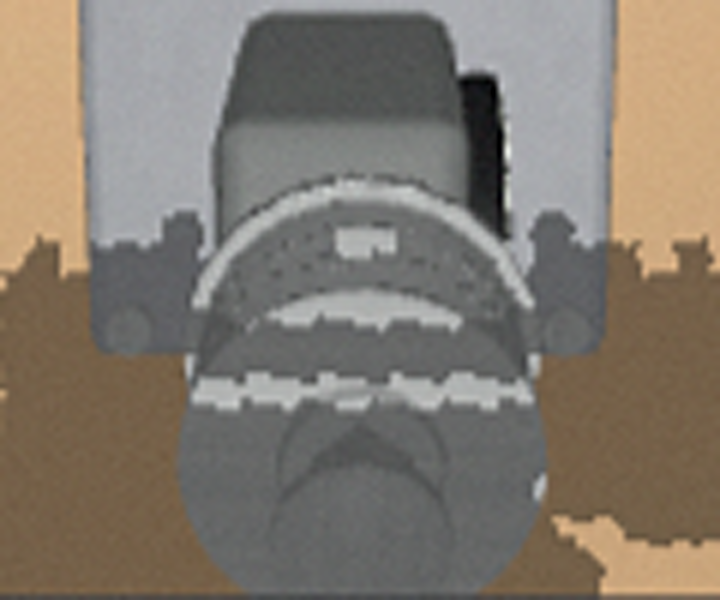

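```bash
python3 -c "
from bench import *
print(current_force(),current_clock());close_job()"
```

```text
[ 0.4740168  -1.05440946 -0.80937792] 31.4083
the job is handed in; nothing more can be done
```

The loose grey mass is now on the carrier with its slot facing the gauge's −y, and I handed the job in at 31.4 s of the 64 s allowed. I slid it onto the stem edge-on, felt for the stem's true position, lowered it until it nested, turned it a quarter turn and released it.

- **Fully home:** the mass lies level, its flat top 174.8 mm above the bench. That is what a nested mass should give once its weight has pushed the plunger down about 1.3 mm.
- **Slot direction:** the slot is within about 1° of the gauge's −y. The slot of the mass beneath still faces +y, within about 2°, so turning the new mass did not drag it round.
- **Forces:** the highest sideways force I read was about 4.3 N, partway through the turn. I stopped and re-centred the mass before going on. Vertical load on the gauge stayed around 2 N. I sampled these at intervals rather than continuously, but every contact-limited move stopped at 6 N or less.
- **Other items:** I never went near the small mass, the bottle or the flask. At hand-in the open gripper was clear of everything.

Two checks disagreed slightly:

- **Contact height:** when lowering, the mass met resistance about 1 mm higher than I calculated. It was still well below where it would have rested on the boss without nesting, and the height after release agrees that it is home.
- **Wrist camera:** it appeared to be about 1 mm off sideways, so I used relative measurements and touch instead.

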